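# Set the pasta machine three notches thinner

## Task

The dough has been kneaded on the widest setting, so set the pasta machine three notches thinner: draw the dial knob on its left side (as seen from the robot) out against its spring until the index pin clears its hole, turn it clockwise (as seen facing the knob) to the third hole on from where it is, taking a fresh hold as needed, and let the pin drop fully home there. Let go of the knob and leave everything else on the counter where it stands.

Things in the scene. Friction and masses are not known exactly. Their poses are not given: they have to be found in the camera images.
- machine: Hand-cranked steel pasta machine, 185 mm deep (x), 205 mm wide (y), end plates 134 mm high (a dough tray at the back rises to 175 mm within 75 mm of the middle), fixed to the counter. Origin: centre of its underside, on the counter. Axes: +x to its back, +y out of its left side, where the dial is, +z up. Outer face of the left end plate at y = 89 mm; nothing else stands out of that side but the dial.
- dial_centre (a point): Fixed point on the dial's level axis, in the outer face of the index plate: 15.5 mm, 100 mm, 108 mm in the machine's frame. Axes as the machine's, so +y is the dial's axis, pointing outward. The index plate is a 68 mm disc, 11 mm thick, with nine round holes on a 24 mm radius, 40 degrees apart, each leaving the pin about 1.5 degrees of play either way.
- knob_grip (a point): Point on the dial's axis in the middle of the knob's round fluted black grip, 36 mm in diameter and 39.5 mm long; with the pin home this point is 28 mm outside the index plate and the grip reaches from 6.5 to 46 mm outside it. It moves out with the knob; its axes turn with the ear (at joint 0 they are the machine's). The worn grip has up to 12 degrees of lost motion on its hub before it carries the ear and pin round with it, so the pin need not turn as far as the hand does.
- ear_tip (a point): Outer end of the knob's flat ear, 29 mm from the dial's axis, 12 mm wide and 6 mm thick, lying next to the index plate; the 4.5 mm steel index pin stands on its underside at 24 mm radius. At the start the ear leans 20 degrees from straight up towards the machine's back; each notch brings it 40 degrees on over the top towards the front, so that three notches on it points to the front, 10 degrees below level.
- dial_turn (a joint): Angle of the ear and pin (rad): 0 with the pin in the first hole (widest setting, the start, within the pin's play), growing clockwise as seen facing the knob from outside (the top of the knob moves to the machine's front). The next holes are at 0.698, 1.396 and 2.094. The first hole is at the end of the range, so it cannot go the other way. It turns against a light friction of 0.08 N m and stays where it is left.
- dial_pull (a joint): How far the knob is drawn out along the axis (m): 0 with the pin fully home, clear of its hole from 0.005, stop at 0.009. The spring pulls the knob in with 5 N when home, 9 N fully drawn. Let go over a hole the pin drops to 0; let go between holes it rests on the plate at 0.005, and drops in when the knob is turned over a hole with the spring free to act.
- pot: Closed aluminium steamer pot, 186 mm across, 230 mm over its two loop handles, 143 mm high; origin in the middle of its underside. Not to be disturbed.
- bowl: White ceramic bowl with two blue stripes, 160 mm across, 68 mm high; origin in the middle of its underside. Not to be disturbed.
- funnel: White plastic funnel standing on its 116 mm mouth, 118 mm high; origin in the middle of its underside. Not to be disturbed.
- jar: Small glass jar with a cork stopper, 58 mm across, 84 mm high, standing well to the left of the machine; origin in the middle of its underside. Not to be disturbed.
- crank: The machine's steel crank with a wooden handle, lying to the right of the machine, about 125 by 105 mm, 22 mm high; origin near its middle on the counter. Not to be disturbed.
- cutter_head: The machine's noodle cutter head, 56 by 172 mm, 40 mm high, lying to the right of the crank; origin in the middle of its underside. Not to be disturbed.
- scraper: Dough scraper, 123 by 150 mm, steel blade 4 mm thick with a wooden grip 18 mm high, lying flat on the counter below the dial and left of it; origin near its middle on the counter. Not to be disturbed.

How it is judged:
On the way, in this order (a step that is already met when the one before it is completed fails the run):
1. the pin is drawn clear of its first hole (value of joint dial_pull above 0.0045 m and value of joint dial_turn below 0.2 rad).
2. the drawn dial is turned on past the first hole (value of joint dial_pull above 0.004 m and value of joint dial_turn above 1 rad).
At the end, for the whole second after the job is handed in: The dial stands three notches on from the start (2.094 rad within 0.07) with the pin fully home (drawn less than 1.5 mm) (value of joint dial_turn between 2.024 and 2.164 rad and value of joint dial_pull below 0.0015 m); the robot touches nothing.
It fails at once if a bystander is shifted by more than 20 mm (distance of any of pot, bowl, funnel, jar, crank, cutter_head, scraper from where it was at the start of the episode above 0.02 m).
It also fails if it takes over 61 s, if anything falls off the work surface, if the arm or the gripper's body presses on something with over 40 N, if the wrist force passes 120 N, or if a joint passes its speed limit or range.

## Robot

A 7-joint arm with a two-finger parallel gripper is mounted at the origin on the work surface. World frame = base frame: x ahead of the robot, y to its left, z up, the work surface at z = 0. Lengths are in m, angles in rad, forces in N, time in s.
With the tool pointing down it reaches from about 0.35 to 0.9 m from the base axis. Payload 19.9 kg.
Tool frame: the origin (TCP) lies midway between the tips of the shut fingers; the grasp point (between the pads) lies 19 mm behind it (r.hold_point_z is the distance from the TCP to the grasp point, in m); z points along the fingers, y is the line along which they close (so a half turn about z gives the same grasp; the last joint's range is limited). The gripper opens to 85 mm and grips with 20 to 120 N. Pads are 22 mm wide; open, the fingers measure 114 mm over their backs; the gripper's body (76 mm by 85 mm) begins 54 mm behind the grasp point. The pads swing forward as they close: fully open they stand 13 mm farther back than shut.
Start: joints at [-1.187, 0.417, -0.01, 1.614, 0.005, 1.111, -0.053], TCP at [0.258, 0.569, 0.231] pointing down, gripper open.
Joint ranges: [-2.81, 2.81], [-0.39, 2.02], [-1.27, 1.25], [0.06, 2.57], [-1.19, 4.33], [0.19, 2], [-2.82, 2.82]. Speed limits (rad/s): [1.89, 1.89, 2.39, 2.39, 3.01, 3.01, 3.01].

## Interface

Orientations are given as a unit quaternion [w, x, y, z].
In Python, from workcell import r gives the robot as it stands.
- The arm moves only by the tool apply_moves, never from a script. Its arguments are lists of equal length, an entry for each row: "hand": the closure, from -1 (fully open) to 1 (shut); "slide": the shift along the tool's x, y, z in units of 40 mm (1.0 is 40 mm), a list of three; "rot": the turn, a rotation vector about the tool's x, y, z in units of 5 degrees (1.0 is 5 degrees), a list of three. A call has exactly 10 rows; each row is the pose to reach, as a shift and turn from the pose commanded when the call began, along the tool's axes at that moment; what a row does not reach only later rows make up. A row lasts 1/8 s, in which the tool goes at most 62.5 mm and 10.7 degrees, less where a joint would pass 70% of its speed; a pose out of reach is approached as far as the arm can. A call with a gripper value outside its range is refused whole. The fingers move at their own pace and stop on an object; "force" is the grip in N (left out, the last holds). Time passes only in rows, so rows that repeat a pose let the fingers close, or fill a call up. It gives the time, the measured TCP pose, the force, the opening and the grip force at its end, in the units of the state.
- r.observe(): the state, without advancing time (a new reading comes with each control period).
- r.snapshot(name): name is "scene" or "top" or "wrist"; returns a dict with "pixels" (420x560x3 uint8, red, green, blue), "intrinsics" (3x3 intrinsics, pixels), "rvec" (rotation vector, rad) and "tvec" (3), from world to camera coordinates, as OpenCV has them. Camera axes: x right, y down, z forward; pixel columns grow to the right and rows downward; lengths in m; the calibration is good to about 2 mm. A picture is of the moment at which its call begins. There is no depth.
- r.sign_off(): hands the job in; it is judged then, once.
The state is a dict: "time": time; "joint_positions": joint angles; "dq": joint speeds; "tau": joint torques, N m; "tool_pos": TCP position; "tool_rot": TCP orientation; "contact_force": force on the tool from outside, world axes, zero at the start; "wrist_torque": the same for the moment, N m; "finger_gap": finger opening in m; "grip_force": force on a finger pad.
Only numpy, scipy, OpenCV 4.12 (cv2) and the standard library are available. Lean on these libraries where they do the work, as an engineer would, in place of code of your own. Each camera call takes 0.05 s, during which the arm holds its last target. There are 200 camera calls.

## Working session

There is one attempt and no reset: what is moved stays moved. The work goes in short steps, Python scripts to look and compute and a tool call to move; the robot and the scene stay as the last step left them, time stands still between calls to the robot, and variables do not carry over. Pictures are saved under pics/ and viewed, at most 10 in all, crops included, and the job is handed in when it is done.

Besides the shell and the picture viewer there is one more tool, called after ">>>" in YAML: its name, and indented under it one key for each argument. apply_moves: Moves the arm, as the interface text tells. Its arguments: {"type":"object","properties":{"hand":{"type":"array","items":{"type":"number"}},"slide":{"type":"array","items":{"type":"array","items":{"type":"number"}}},"rot":{"type":"array","items":{"type":"array","items":{"type":"number"}}},"force":{"type":"number"}},"required":["hand","slide","rot"]}

```bash
mkdir -p pics; ls
cat > h.py <<'E'
from workcell import r
import numpy as np, cv2
from scipy.spatial.transform import Rotation as R
def snap(n,save=None):
    s=r.snapshot(n)
    if save: cv2.imwrite('pics/'+save+'.png',s['pixels'][:,:,::-1])
    return s
def ray(s,u,v):
    M=cv2.Rodrigues(np.array(s['rvec'],float))[0];t=np.array(s['tvec'],float).ravel()
    d=M.T@np.linalg.solve(np.array(s['intrinsics']),[u,v,1.]);return -M.T@t,d/np.linalg.norm(d)
def onz(s,u,v,z):
    c,d=ray(s,u,v);return c+d*(z-c[2])/d[2]
def tri(rays):
    A=sum(np.eye(3)-np.outer(d,d) for c,d in rays);b=sum((np.eye(3)-np.outer(d,d))@c for c,d in rays)
    return np.linalg.solve(A,b)
def proj(s,P):
    return cv2.projectPoints(np.array(P,float).reshape(-1,3),np.array(s['rvec'],float),np.array(s['tvec'],float),np.array(s['intrinsics']),None)[0].reshape(-1,2)
E
python3 - <<'E'
from h import *
a=snap('scene','scene0');b=snap('top','top0');
for s in (a,b): print(ray(s,280,210), s['intrinsics'][0][0])
o=r.observe();print(o['tool_pos'],o['tool_rot'],r.hold_point_z)
E
```

```text
pics
(array([ 1.33820173, -0.10657   ,  1.18689874]), array([-0.56865123,  0.07088045, -0.81951921])) 459.0073106084015
(array([ 0.34911571, -0.01995382,  1.50165324]), array([ 0.18307224,  0.00285144, -0.98309533])) 501.20110799229553
[0.25803432 0.56892941 0.23075646] [-7.89520083e-05  2.11293214e-01  9.77422581e-01 -5.19585063e-04] 0.0187
```

View pics/scene0.png

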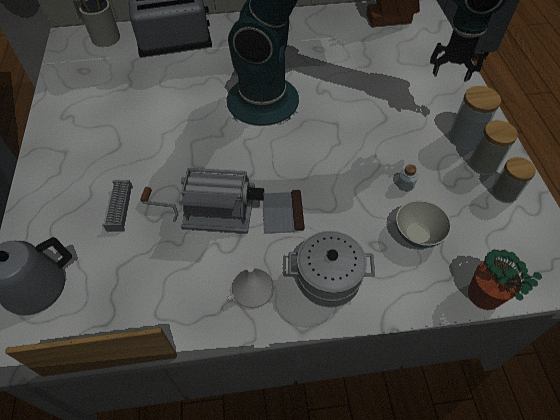

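View pics/top0.png

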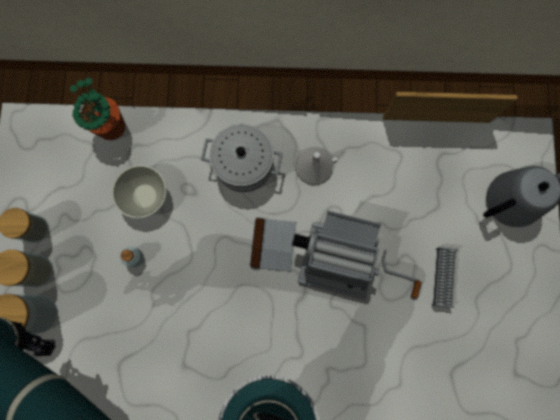

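The scene view shows the machine at about (215,200) with its black knob at (256,194). The top view shows the knob at (301,241), the scraper left of it at (272,244), the pot at (241,155) and the funnel at (315,165). I'll zoom in on both next.

Run:
```python
import cv2,numpy as np
a=cv2.imread('pics/scene0.png')[150:250,165:315];b=cv2.imread('pics/top0.png')[195:310,240:400]
f=lambda i,h:cv2.resize(cv2.convertScaleAbs(i,alpha=1.5,beta=20),(int(i.shape[1]*h/i.shape[0]),h),interpolation=cv2.INTER_CUBIC)
A=f(a,300)[:, :];B=f(b,300)
cv2.imwrite('pics/c.png',cv2.copyMakeBorder(np.hstack([A[:,:390],B[:,:405]]),0,0,0,0,0)) 
for n,x0,y0,x1,y1 in (('scene0',245,180,275,210),('top0',285,228,318,258)):
    g=cv2.imread(f'pics/{n}.png').max(2)
    m=np.zeros_like(g);m[y0:y1,x0:x1]=(g[y0:y1,x0:x1]<38)
    k,l,st,c=cv2.connectedComponentsWithStats(m)
    for i in range(1,k):
        if st[i,4]>15: print(n,st[i],c[i])
```

```text
scene0 [247 185  17  20 213] [254.4084507 193.7370892]
top0 [293 235  16  14 156] [300.67948718 241.24358974]
```

View pics/c.png

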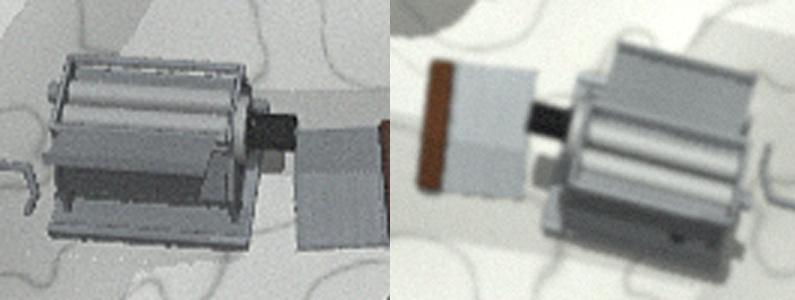

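The crops show the knob clearly: it spans about (248–264, 188–200) in the scene view and (292–310, 234–248) in the top view, and the rollers give the yaw. Next I measure the knob centroid and the yaw.

Run:
```python
from h import *
a=snap('scene');b=snap('top')
def knob(s,x0,y0,x1,y1,t):
    g=s['pixels'].max(2);m=np.zeros_like(g);m[y0:y1,x0:x1]=g[y0:y1,x0:x1]<t
    m=cv2.morphologyEx(m,cv2.MORPH_OPEN,np.ones((3,3),np.uint8))
    k,l,st,c=cv2.connectedComponentsWithStats(m);i=1+st[1:,4].argmax()
    p=np.argwhere(l==i)[:,::-1].astype(np.float32);q=cv2.minAreaRect(p);print(st[i],c[i],q);return np.array(c[i])
for t in (30,38,45):
    p=knob(a,246,180,275,206,t);q=knob(b,285,228,318,258,t)
    rs=[ray(a,*p),ray(b,*q)];P=tri(rs);print(t,P,[np.linalg.norm(np.cross(P-c,d)) for c,d in rs])
for s,x0,y0,x1,y1,z in((b,290,205,385,310,.1),(a,175,160,260,240,.1)):
    g=cv2.cvtColor(s['pixels'],cv2.COLOR_RGB2GRAY)[y0:y1,x0:x1]
    L=cv2.createLineSegmentDetector().detect(g)[0][:,0]
    for l in sorted(L,key=lambda l:-np.hypot(l[2]-l[0],l[3]-l[1]))[:12]:
        A=onz(s,l[0]+x0,l[1]+y0,z);B=onz(s,l[2]+x0,l[3]+y0,z);d=(B-A)[:2];d=d if d[1]>0 else -d
        print(np.round(l+[x0,y0,x0,y0]).astype(int),round(np.linalg.norm(d),3),'angle from +y: yaw',round(np.degrees(np.arctan2(-d[0],d[1])),1))
```

```text
[247 188  17  12 178] [254.97191011 193.69662921] ((255.0, 193.5), (11.0, 16.0), 90.0)
[294 236  15  12 139] [300.8705036  241.20143885] ((300.7059020996094, 241.17648315429688), (14.067066192626953, 9.701424598693848), 14.03624439239502)
30 [ 0.52134262 -0.07740857  0.10816572] [np.float64(0.0007956672486594212), np.float64(0.0007956672486594066)]
[247 187  17  14 192] [254.69791667 193.640625  ] ((255.0, 193.5), (13.0, 16.0), 90.0)
[293 235  16  13 152] [300.69078947 241.13815789] ((300.7059020996094, 241.17649841308594), (14.55213737487793, 10.186494827270508), 14.03624439239502)
38 [ 0.52140932 -0.07754129  0.10859247] [np.float64(0.001453081542314719), np.float64(0.0014530815423147419)]
[247 186  17  18 218] [254.59174312 193.96788991] ((255.0, 194.5), (17.0, 16.0), 90.0)
[293 235  16  13 159] [300.66666667 241.16981132] ((300.7117614746094, 241.04705810546875), (15.076668739318848, 10.629592895507812), 12.52880859375)
45 [ 0.52148424 -0.07773716  0.10714167] [np.float64(0.0016567097699585053), np.float64(0.0016567097699584873)]
[308 266 369 281] 0.174 angle from +y: yaw -12.3
[
[... 418 characters left out ...]
e from +y: yaw 83.0
[326 293 308 288] 0.052 angle from +y: yaw -15.1
[294 233 309 237] 0.043 angle from +y: yaw -16.7
[183 226 246 231] 0.178 angle from +y: yaw -12.9
[187 189 238 193] 0.155 angle from +y: yaw -13.1
[189 181 239 185] 0.153 angle from +y: yaw -13.1
[238 188 188 185] 0.152 angle from +y: yaw -12.8
[239 180 191 177] 0.15 angle from +y: yaw -13.3
[184 205 232 208] 0.14 angle from +y: yaw -13.0
[236 219 206 217] 0.087 angle from +y: yaw -12.4
[195 167 219 170] 0.076 angle from +y: yaw -16.3
[218 231 194 230] 0.068 angle from +y: yaw -12.9
[251 209 248 232] 0.078 angle from +y: yaw 76.3
[239 233 221 232] 0.053 angle from +y: yaw -11.8
[246 202 247 183] 0.07 angle from +y: yaw 82.8
```

Run:
```python
from h import *
a=snap('scene');b=snap('top')
yaw=np.radians(-12.9);x=np.array([np.cos(yaw),np.sin(yaw),0]);u=np.array([-np.sin(yaw),np.cos(yaw),0])
K=np.array([.5214,-.0775,.108])
for n,p,q in(('potknob',(333,256),(241,152)),('bowl',(422,225),(140,193)),('funnel tip',(252,272),(317,155)),('jar cork',(410,170),(127,256))):
    P=tri([ray(a,*p),ray(b,*q)]);d=P-K;print(n,P.round(3),'along axis',round(d@u,3),'perp back',round(d@x,3))
for n,p,z in(('pot handle ends',(208,150),.1),('',(278,182),.1),('scraper',(254,219),.01),('',(295,222),.005),('',(250,268),.01),('',(290,272),.005),('funnel mouth edge',(297,170),.0)):
    P=onz(b,*p,z);d=P-K;print(n,P.round(3),round(d@u,3),round(d@x,3))
print([n for n in dir(r) if n[0]!='_'])
```

```text
potknob [0.77  0.101 0.129] along axis 0.229 perp back 0.202
bowl [0.66  0.4   0.047] along axis 0.497 perp back 0.029
funnel tip [ 0.774 -0.116  0.105] along axis 0.019 perp back 0.255
jar cork [0.471 0.416 0.072] along axis 0.469 perp back -0.16
pot handle ends [0.782 0.198 0.1  ] 0.326 0.192
 [ 0.692 -0.008  0.1  ] 0.106 0.151
scraper [0.597 0.062 0.01 ] 0.153 0.043
 [ 0.592 -0.062  0.005] 0.031 0.065
 [0.45  0.069 0.01 ] 0.126 -0.103
 [ 0.441 -0.05   0.005] 0.009 -0.084
funnel mouth edge [ 0.756 -0.065  0.   ] 0.065 0.226
['PlanningError', 'hold_point_z', 'observe', 'sign_off', 'snapshot']
```

The pot's near edge is about 109 mm off the dial axis, so a level approach along the axis should have room. That lets a single hold do the whole turn with the last joint. I'll move up and over first, then tilt the tool level.

>>> apply_moves:
  hand: [-1,-1,-1,-1,-1,-1,-1,-1,-1,-1]
  slide:
    - [0,0,-1.5]
    - [-1,-0.6,-2.5]
    - [-2.2,-1.4,-3.5]
    - [-3.4,-2.1,-4.5]
    - [-4.6,-2.9,-4.7]
    - [-5.8,-3.7,-4.7]
    - [-7,-4.4,-4.7]
    - [-8.2,-5.2,-4.7]
    - [-9.3,-5.9,-4.7]
    - [-9.3,-5.9,-4.7]
  rot:
    - [0,0,0]
    - [0,0,1]
    - [0,0,2]
    - [0,0,3]
    - [0,0,4]
    - [0,0,5]
    - [0,0,6]
    - [0,0,7]
    - [0,0,8]
    - [0,0,8.8]

```text
time: 1.55
tool_pos: [0.5012, 0.1967, 0.4194]
tool_rot: [0.0, 0.566, 0.825, -0.0]
contact_force: [-1.2, 0.2, -0.2]
finger_gap: 0.0854
grip_force: 0.0
```

```bash
cat >> h.py <<'E'
yaw=np.radians(-12.9);X=np.array([np.cos(yaw),np.sin(yaw),0]);U=np.array([-np.sin(yaw),np.cos(yaw),0]);Z=np.array([0,0,1.])
K=np.array([.5214,-.0775,.108]); D=K-.0262*U
def tool():
    o=r.observe();w,a,b,c=o['tool_rot'];return np.array(o['tool_pos']),R.from_quat([a,b,c,w]),o
def level(phi): # tool z=-U, tool y at phi deg turned about tool z from up
    y0=Z; x0=np.cross(y0,-U); return R.from_matrix(np.c_[x0,y0,-U])*R.from_euler('z',phi,degrees=True)
def delta(P,Q):
    p,q,o=tool();print('slide',(q.inv().apply(P-p)/.04).round(2),'rot',((q.inv()*Q).as_rotvec(degrees=True)/5).round(2))
def show():
    p,q,o=tool();print('t',round(o['time'],2),'tcp',p.round(4),'q',np.round(o['joint_positions'],2),'F',np.round(o['contact_force'],1),'gap',round(o['finger_gap'],4),'grip',round(o['grip_force'],1))
    d=p-D;print('rel dial: out %.1f back %.1f up %.1f mm'%tuple(1e3*np.array([d@U,d@X,d[2]])));print(q.as_matrix().round(3).tolist())
E
python3 - <<'E'
from h import *
show()
for phi in range(-180,180,30):
    print(phi,end=' ');delta(np.array([.56,.10,.40]),level(phi))
E
```

```text
t 1.55 tcp [0.5012 0.1967 0.4194] q [-0.74  0.14  0.36  1.56 -0.05  1.44 -0.01] F [-1.2  0.2 -0.2] gap 0.0854 grip 0.0
rel dial: out 288.9 back -80.9 up 311.4 mm
[[-0.36, 0.933, 0.001], [0.933, 0.36, -0.001], [-0.001, 0.0, -1.0]]
-180 slide [-2.78  0.5   0.49] rot [16.42 -8.72 -8.74]
-150 slide [-2.78  0.5   0.49] rot [ 13.26 -12.35  -4.09]
-120 slide [-2.78  0.5   0.49] rot [  9.54 -15.26   0.62]
-90 slide [-2.78  0.5   0.49] rot [  5.33 -17.41   5.32]
-60 slide [-2.78  0.5   0.49] rot [  0.66 -18.77   9.95]
-30 slide [-2.78  0.5   0.49] rot [ -4.43 -19.24  14.44]
0 slide [-2.78  0.5   0.49] rot [ -9.93 -18.69  18.69]
30 slide [-2.78  0.5   0.49] rot [-15.78 -16.94  22.57]
60 slide [-2.78  0.5   0.49] rot [ 21.25  13.29 -25.06]
90 slide [-2.78  0.5   0.49] rot [ 21.57   6.61 -21.59]
120 slide [-2.78  0.5   0.49] rot [ 20.72   0.73 -17.6 ]
150 slide [-2.78  0.5   0.49] rot [ 18.95  -4.37 -13.27]
```

>>> apply_moves:
  hand: [-1,-1,-1,-1,-1,-1,-1,-1,-1,-1]
  slide:
    - [-0.3,0.05,0.05]
    - [-0.6,0.1,0.1]
    - [-0.9,0.15,0.15]
    - [-1.2,0.2,0.2]
    - [-1.5,0.25,0.25]
    - [-1.8,0.3,0.3]
    - [-2.1,0.4,0.4]
    - [-2.4,0.45,0.45]
    - [-2.8,0.5,0.5]
    - [-2.8,0.5,0.5]
  rot:
    - [1,-1.6,0.06]
    - [2,-3.2,0.12]
    - [3,-4.8,0.18]
    - [4,-6.4,0.25]
    - [5,-8,0.3]
    - [6,-9.6,0.4]
    - [7,-11.2,0.45]
    - [8,-12.8,0.5]
    - [9,-14.4,0.6]
    - [9.5,-15.3,0.6]

```text
time: 2.8
tool_pos: [0.5594, 0.1034, 0.3983]
tool_rot: [-0.288, -0.415, -0.569, 0.649]
contact_force: [0.5, -0.0, 0.7]
finger_gap: 0.0856
grip_force: 0.0
```

Run:
```python
from h import *
show()
delta(np.array([.56,.10,.40]),level(-120))
snap('scene','scene1')
```

```text
t 2.8 tcp [0.5594 0.1034 0.3983] q [-0.99  0.86  0.63  1.39  0.79  1.99 -0.03] F [ 0.5 -0.   0.7] gap 0.0856 grip 0.0
rel dial: out 211.0 back -3.4 up 290.3 mm
[[-0.49, 0.846, -0.211], [0.099, -0.186, -0.977], [-0.866, -0.5, 0.007]]
slide [-0.05  0.01  0.08] rot [ 0.08  0.14 -0.  ]
```

View pics/scene1.png

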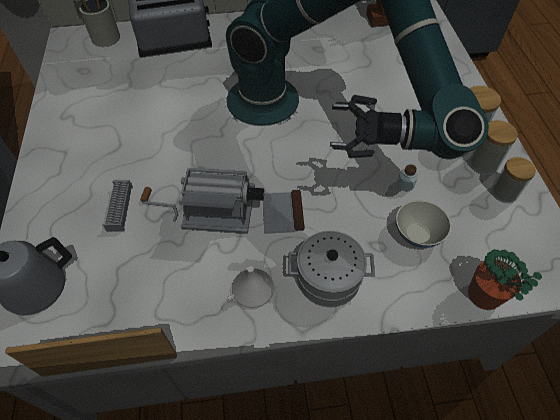

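The scene view shows the tool level at about (365,125), with the wrist's big joint at (463,127). I'll check how far back the wrist reaches relative to the bowl and jar before going down.

Run:
```python
from h import *
p,q,o=tool();s=snap('scene')
for L in (.1,.15,.2,.25,.3,.35,.4): print(L,proj(s,p+U*L).round(0),proj(s,p+U*L-Z*.06).round(0), proj(s,p+U*L+X*.06).round(0))
for n in(30,55,65,80):
    delta(D+U*n/1e3+Z*.15,level(-120))
```

```text
0.1 [[367. 128.]] [[364. 145.]] [[368. 146.]]
0.15 [[389. 129.]] [[384. 146.]] [[390. 147.]]
0.2 [[410. 130.]] [[404. 147.]] [[412. 149.]]
0.25 [[431. 131.]] [[425. 148.]] [[434. 150.]]
0.3 [[452. 132.]] [[445. 150.]] [[456. 151.]]
0.35 [[474. 134.]] [[466. 151.]] [[478. 153.]]
0.4 [[496. 135.]] [[486. 152.]] [[500. 154.]]
slide [3.02 1.79 4.53] rot [0.11 0.14 0.01]
slide [3.01 1.8  3.91] rot [0.11 0.14 0.01]
slide [3.01 1.8  3.66] rot [0.11 0.14 0.01]
slide [3.01 1.8  3.28] rot [0.11 0.14 0.01]
```

>>> apply_moves:
  hand: [-1,-1,-1,-1,-1,-1,-1,-1,-1,-1]
  slide:
    - [0.3,0.2,0.6]
    - [0.7,0.4,1.2]
    - [1.1,0.6,1.8]
    - [1.5,0.9,2.4]
    - [1.9,1.1,3.0]
    - [2.3,1.3,3.6]
    - [2.6,1.5,4.2]
    - [3.0,1.8,4.7]
    - [3.0,1.8,4.7]
    - [3.0,1.8,4.7]
  rot:
    - [0,0,0.6]
    - [0,0,1.2]
    - [0,0,2]
    - [0,0,3]
    - [0,0,4]
    - [0.1,0.1,5]
    - [0.1,0.1,6]
    - [0.1,0.1,6]
    - [0.1,0.1,6]
    - [0.1,0.1,6]

```text
time: 4.15
tool_pos: [0.5228, -0.0798, 0.2599]
tool_rot: [0.44, 0.555, 0.443, -0.55]
contact_force: [-0.1, 0.2, -0.7]
finger_gap: 0.0853
grip_force: 0.0
```

Run:
```python
from h import *
show()
delta(D+U*.020,level(-90))
a=snap('scene');w=snap('wrist')
f=lambda i:cv2.resize(i[:,:,::-1],(400,300))
c=cv2.convertScaleAbs(a['pixels'][60:285,170:470],alpha=1.5,beta=10);d=cv2.convertScaleAbs(w['pixels'],alpha=1.5,beta=10)
cv2.imwrite('pics/v2.png',np.hstack([f(c),f(d)]))
```

```text
t 4.15 tcp [ 0.5228 -0.0798  0.2599] q [-0.92  0.95  0.73  1.75  0.72  1.55 -0.78] F [-0.1  0.2 -0.7] gap 0.0853 grip 0.0
rel dial: out 24.3 back 1.8 up 151.9 mm
[[0.004, 0.975, -0.22], [0.007, -0.22, -0.975], [-1.0, 0.002, -0.008]]
slide [ 3.8  -0.05  0.14] rot [ 0.04 -0.09 -0.03]
```

View pics/v2.png

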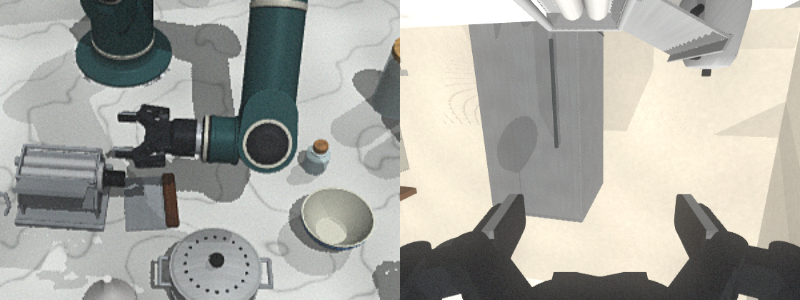

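The tool is now above the knob, with open fingers to pass either side of it, and the bowl and jar are clear of the wrist. Next I descend straight down so the fingers straddle the knob.

>>> apply_moves:
  hand: [-1,-1,-1,-1,-1,-1,-1,-1,-1,-1]
  slide:
    - [0.4,0,0]
    - [0.8,0,0]
    - [1.2,0,0]
    - [1.6,0,0]
    - [2.0,-0.05,0]
    - [2.4,-0.05,0]
    - [2.8,-0.05,0]
    - [3.2,-0.05,0]
    - [3.6,-0.05,0]
    - [3.8,-0.05,0]
  rot:
    - [0,0,0]
    - [0,0,0]
    - [0,0,0]
    - [0,0,0]
    - [0,-0.1,0]
    - [0,-0.1,0]
    - [0,-0.1,0]
    - [0,-0.1,0]
    - [0,-0.1,0]
    - [0,-0.1,0]

```text
time: 5.5
tool_pos: [0.5205, -0.0794, 0.1065]
tool_rot: [-0.442, -0.552, -0.44, 0.553]
contact_force: [-0.6, -0.0, 0.0]
finger_gap: 0.0857
grip_force: 0.0
```

Run:
```python
from h import *
show()
for f in (-90,-180,-210): delta(D+U*.014,level(f))
a=snap('scene');w=snap('wrist')
f=lambda i:cv2.resize(i[:,:,::-1],(400,300))
c=cv2.convertScaleAbs(a['pixels'][90:285,210:470],alpha=1.5,beta=10);d=cv2.convertScaleAbs(w['pixels'],alpha=1.5,beta=10)
cv2.imwrite('pics/v3.png',np.hstack([f(c),f(d)]))
```

```text
t 5.5 tcp [ 0.5205 -0.0794  0.1065] q [-0.85  1.2   0.62  1.68  0.61  1.46 -0.93] F [-0.6 -0.   0. ] gap 0.0857 grip 0.0
rel dial: out 24.1 back -0.4 up -1.5 mm
[[-0.0, 0.975, -0.221], [-0.004, -0.221, -0.975], [-1.0, 0.001, 0.004]]
slide [-0.04  0.01  0.25] rot [ 0.03  0.04 -0.01]
slide [-0.04  0.01  0.25] rot [-1.000e-02  6.000e-02 -1.801e+01]
slide [-0.04  0.01  0.25] rot [ -0.03   0.06 -24.01]
```

View pics/v3.png

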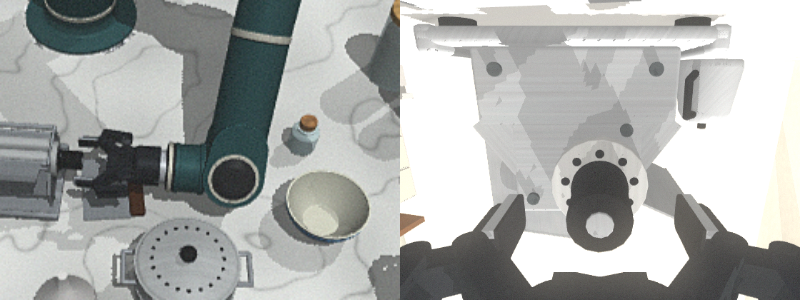

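The wrist view shows the fingers straddling the knob. The knob's end disc is at about (280,315) and the index plate with its holes is centred near (280,256), both in full-picture pixels. I'll refine the axis from these.

Run:
```python
from h import *
w=snap('wrist');g=cv2.cvtColor(w['pixels'],cv2.COLOR_RGB2GRAY)
m=np.zeros_like(g);m[230:360,200:360]=(g[230:360,200:360]>70)
k,l,st,c=cv2.connectedComponentsWithStats(m)
for i in range(1,k):
    if st[i,4]>300: print('bright',st[i],c[i].round(1))
m=np.zeros_like(g);m[225:352,215:345]=(g[225:352,215:345]<60);m=cv2.morphologyEx(m,cv2.MORPH_OPEN,np.ones((7,7),np.uint8))
k,l,st,c=cv2.connectedComponentsWithStats(m)
for i in range(1,k):
    if st[i,4]>300: print('dark',st[i],c[i].round(1))
def pl(u,v,o):
    C,d=ray(w,u,v);P=C+d*((o-(C-D)@U)/(d@U));e=P-D;return np.round(1e3*np.array([e@X,e[2]]),1)
print('end disc',pl(280,315,.046),'plate',pl(280,256,0), 'radii', pl(280-68,256,0), pl(280+68,256,0), pl(280-48,315,.046),pl(280+48,315,.046))
hh=cv2.HoughCircles(cv2.GaussianBlur(g,(5,5),0)[180:380,180:380],cv2.HOUGH_GRADIENT,1,10,param1=80,param2=22,minRadius=12,maxRadius=75)
print([(x+180,y+180,q) for x,y,q in (hh[0][:8] if hh is not None else [])])
```

```text
bright [  200   230   160   130 11178] [280.  299.5]
bright [ 259  295   41   37 1159] [279.1 313. ]
dark [ 233  225   92  111 6909] [277.2 274.8]
end disc [1.4 3.5] plate [ 1.6 -0.6] radii [-32.8  -0.7] [36.1 -0.6] [-17.2   3.4] [19.9  3.5]
[(np.float32(279.5), np.float32(300.5), np.float32(50.5)), (np.float32(277.5), np.float32(263.5), np.float32(69.7)), (np.float32(285.5), np.float32(257.5), np.float32(60.9)), (np.float32(266.5), np.float32(255.5), np.float32(54.9)), (np.float32(279.5), np.float32(313.5), np.float32(19.1))]
```

>>> apply_moves:
  hand: [-1,-1,-1,-1,-1,-1,-1,-1,-1,-1]
  slide:
    - [-0.04,0.03,0]
    - [-0.04,0.03,0]
    - [-0.04,0.03,0]
    - [-0.04,0.03,0]
    - [-0.04,0.03,0.05]
    - [-0.04,0.03,0.1]
    - [-0.04,0.03,0.15]
    - [-0.04,0.03,0.2]
    - [-0.04,0.03,0.25]
    - [-0.04,0.03,0.25]
  rot:
    - [0,0,-2.1]
    - [0,0,-4.2]
    - [0,0,-6.3]
    - [0,0,-8.4]
    - [0,0,-10.5]
    - [0,0,-12.6]
    - [0,0,-14.7]
    - [0,0,-16.8]
    - [0,0,-18.9]
    - [0,0,-21]

```text
time: 6.9
tool_pos: [0.5197, -0.0897, 0.1099]
tool_rot: [-0.171, -0.015, 0.706, -0.687]
contact_force: [0.3, -0.4, 0.3]
finger_gap: 0.0851
grip_force: 0.0
```

>>> apply_moves:
  hand: [-0.6,-0.2,0.2,0.6,1,1,1,1,1,1]
  slide:
    - [0,0,0]
    - [0,0,0]
    - [0,0,0]
    - [0,0,0]
    - [0,0,0]
    - [0,0,0]
    - [0,0,0]
    - [0,0,0]
    - [0,0,0]
    - [0,0,0]
  rot:
    - [0,0,0]
    - [0,0,0]
    - [0,0,0]
    - [0,0,0]
    - [0,0,0]
    - [0,0,0]
    - [0,0,0]
    - [0,0,0]
    - [0,0,0]
    - [0,0,0]
  force: 40

```text
time: 8.15
tool_pos: [0.5195, -0.0886, 0.1083]
tool_rot: [-0.169, -0.014, 0.706, -0.687]
contact_force: [-1.0, 6.1, -8.8]
finger_gap: 0.035
grip_force: 40.4
```

Run:
```python
from h import *
show();p,q,o=tool();print(np.round(o['wrist_torque'],2),'phi',(level(0).inv()*q).as_rotvec(degrees=True).round(2), 'T axis',round(np.dot(o['wrist_torque'],U),2))
```

```text
t 8.15 tcp [ 0.5195 -0.0886  0.1083] q [-0.58  1.07  0.25  1.69  0.87  1.66  0.7 ] F [-1.   6.1 -8.8] gap 0.035 grip 40.4
rel dial: out 15.0 back 0.7 up 0.3 mm
[[-0.943, -0.251, -0.22], [0.213, 0.055, -0.976], [0.257, -0.966, 0.001]]
[ 2.99 -0.73 -0.49] phi [2.800e-01 1.600e-01 1.651e+02] T axis -0.04
```

The knob is held with a gap of 35 mm. Now I draw it out about 7 mm and check.

>>> apply_moves:
  hand: [1,1,1,1,1,1,1,1,1,1]
  slide:
    - [0,0.02,0]
    - [0,0.03,0]
    - [0,0.03,-0.04]
    - [0,0.03,-0.08]
    - [0,0.03,-0.12]
    - [0,0.03,-0.16]
    - [0,0.03,-0.2]
    - [0,0.03,-0.23]
    - [0,0.03,-0.23]
    - [0,0.03,-0.23]
  rot:
    - [0,0,0]
    - [0,0,0]
    - [0,0,0]
    - [0,0,0]
    - [0,0,0]
    - [0,0,0]
    - [0,0,0]
    - [0,0,0]
    - [0,0,0]
    - [0,0,0]
  force: 60

```text
time: 9.4
tool_pos: [0.5211, -0.0813, 0.1081]
tool_rot: [-0.17, -0.013, 0.705, -0.688]
contact_force: [-0.4, -8.5, -3.5]
finger_gap: 0.0349
grip_force: 60.3
```

Run:
```python
from h import *
show();p,q,o=tool();print(np.round(o['wrist_torque'],2),'phi',(level(0).inv()*q).as_rotvec(degrees=True).round(2), 'T axis',round(np.dot(o['wrist_torque'],U),2))
w=snap('wrist');a=snap('scene')
d=cv2.convertScaleAbs(w['pixels'],alpha=1.3,beta=10);c=cv2.convertScaleAbs(cv2.resize(a['pixels'][170:215,225:285],(400,300),interpolation=2),alpha=1.5,beta=10)
cv2.imwrite('pics/v4.png',np.hstack([c,cv2.resize(d,(400,300))])[:,:,::-1])
```

```text
t 9.4 tcp [ 0.5211 -0.0813  0.1081] q [-0.59  1.08  0.25  1.67  0.86  1.67  0.7 ] F [-0.4 -8.5 -3.5] gap 0.0349 grip 60.3
rel dial: out 22.5 back 0.6 up 0.1 mm
[[-0.942, -0.251, -0.222], [0.215, 0.053, -0.975], [0.257, -0.966, 0.004]]
[ 1.65 -0.4   0.31] phi [9.0000e-02 3.8000e-01 1.6512e+02] T axis -0.02
```

View pics/v4.png

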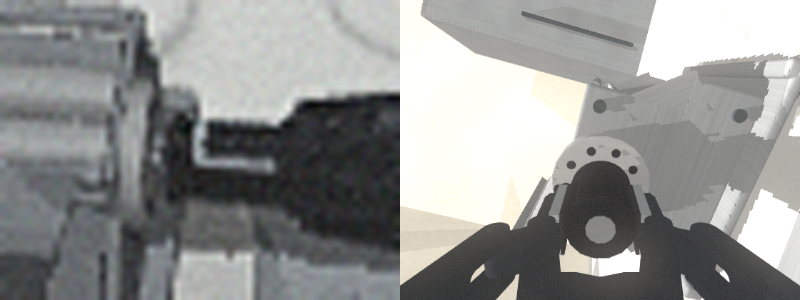

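The knob is drawn 7.5 mm and the 8.5 N reading matches the spring; in the wrist view the fingers hold it squarely at (600,215). Next, turn 100° clockwise (+z) while it is drawn.

>>> apply_moves:
  hand: [1,1,1,1,1,1,1,1,1,1]
  slide:
    - [0,0,0]
    - [0,0,0]
    - [0,0,0]
    - [0,0,0]
    - [0,0,0]
    - [0,0,0]
    - [0,0,0]
    - [0,0,0]
    - [0,0,0]
    - [0,0,0]
  rot:
    - [0,0,1]
    - [0,0,3]
    - [0,0,5]
    - [0,0,7]
    - [0,0,9]
    - [0,0,11]
    - [0,0,13]
    - [0,0,15]
    - [0,0,17]
    - [0,0,18]

```text
time: 10.75
tool_pos: [0.5201, -0.0813, 0.1091]
tool_rot: [-0.368, -0.491, -0.506, 0.607]
contact_force: [-9.6, -5.8, 5.0]
finger_gap: 0.0348
grip_force: 60.5
```

>>> apply_moves:
  hand: [1,1,1,1,1,1,1,1,1,1]
  slide:
    - [0,0,0]
    - [0,0,0]
    - [0,0,0]
    - [0,0,0]
    - [0,0,0]
    - [0,0,0]
    - [0,0,0]
    - [0,0,0]
    - [0,0,0]
    - [0,0,0]
  rot:
    - [0,0,1]
    - [0,0,2]
    - [0,0,2]
    - [0,0,2]
    - [0,0,2]
    - [0,0,2]
    - [0,0,2]
    - [0,0,2]
    - [0,0,2]
    - [0,0,2]

```text
time: 12.0
tool_pos: [0.5199, -0.0815, 0.1091]
tool_rot: [-0.418, -0.532, -0.462, 0.573]
contact_force: [-9.3, -5.8, 5.5]
finger_gap: 0.0347
grip_force: 60.4
```

```bash
cat >> h.py <<'E'
def st():
    show();p,q,o=tool();print('phi',(level(0).inv()*q).as_rotvec(degrees=True).round(2), 'T axis',round(np.dot(o['wrist_torque'],U),2),'F out',round(np.dot(o['contact_force'],U),1))
E
python3 - <<'E'
from h import *
st()
E
```

```text
t 12.0 tcp [ 0.5199 -0.0815  0.1091] q [-0.83  1.19  0.59  1.68  0.64  1.48 -0.86] F [-9.3 -5.8  5.5] gap 0.0347 grip 60.4
rel dial: out 22.0 back -0.6 up 1.1 mm
[[-0.085, 0.971, -0.224], [0.013, -0.224, -0.974], [-0.996, -0.085, 0.007]]
phi [ -0.23  -0.37 -94.89] T axis -0.05 F out -7.7
```

>>> apply_moves:
  hand: [1,1,1,1,1,1,1,1,1,1]
  slide:
    - [-0.02,-0.03,0.04]
    - [-0.02,-0.03,0.08]
    - [-0.02,-0.03,0.12]
    - [-0.02,-0.03,0.12]
    - [-0.02,-0.03,0.12]
    - [-0.02,-0.03,0.12]
    - [-0.02,-0.03,0.12]
    - [-0.02,-0.03,0.12]
    - [-0.02,-0.03,0.12]
    - [-0.02,-0.03,0.12]
  rot:
    - [0,0,0]
    - [0,0,0]
    - [0,0,0]
    - [0,0,0.4]
    - [0,0,0.8]
    - [0,0,1.2]
    - [0,0,1.6]
    - [0,0,2]
    - [0,0,2]
    - [0,0,2]

```text
time: 13.25
tool_pos: [0.5191, -0.0839, 0.1091]
tool_rot: [0.466, 0.571, 0.416, -0.533]
contact_force: [-3.3, 9.7, 3.5]
finger_gap: 0.0345
grip_force: 62.2
```

Run:
```python
from h import *
st()
```

```text
t 13.25 tcp [ 0.5191 -0.0839  0.1091] q [-0.86  1.2   0.63  1.69  0.61  1.45 -1.01] F [-3.3  9.7  3.5] gap 0.0345 grip 62.2
rel dial: out 19.4 back -0.8 up 1.1 mm
[[0.086, 0.972, -0.221], [-0.023, -0.219, -0.975], [-0.996, 0.089, 0.004]]
phi [-2.800e-01 -3.000e-02 -8.489e+01] T axis 0.12 F out 8.7
```

The pin is resting on the plate (drawn about 5 mm, and the arm is being pushed outward). The hand has turned 110°, so I creep on until the pin drops.

>>> apply_moves:
  hand: [1,1,1,1,1,1,1,1,1,1]
  slide:
    - [0,-0.01,0]
    - [0,-0.01,0]
    - [0,-0.01,0]
    - [0,-0.01,0]
    - [0,-0.01,0]
    - [0,-0.01,0]
    - [0,-0.01,0]
    - [0,-0.01,0]
    - [0,-0.01,0]
    - [0,-0.01,0]
  rot:
    - [0,0,0.2]
    - [0,0,0.4]
    - [0,0,0.6]
    - [0,0,0.8]
    - [0,0,1]
    - [0,0,1.2]
    - [0,0,1.4]
    - [0,0,1.6]
    - [0,0,1.6]
    - [0,0,1.6]

```text
time: 14.5
tool_pos: [0.5189, -0.0839, 0.109]
tool_rot: [0.503, 0.598, 0.375, -0.499]
contact_force: [-1.1, 9.0, 3.2]
finger_gap: 0.0346
grip_force: 62.2
```

>>> apply_moves:
  hand: [1,1,1,1,1,1,1,1,1,1]
  slide:
    - [0,0,0]
    - [0,0,0]
    - [0,0,0]
    - [0,0,0]
    - [0,0,0]
    - [0,0,0]
    - [0,0,0]
    - [0,0,0]
    - [0,0,0]
    - [0,0,0]
  rot:
    - [0,0,0.1]
    - [0,0,0.2]
    - [0,0,0.3]
    - [0,0,0.4]
    - [0,0,0.5]
    - [0,0,0.6]
    - [0,0,0.7]
    - [0,0,0.8]
    - [0,0,0.9]
    - [0,0,1]

```text
time: 15.75
tool_pos: [0.5187, -0.084, 0.109]
tool_rot: [0.524, 0.614, 0.348, -0.477]
contact_force: [-2.0, 6.7, 3.2]
finger_gap: 0.0345
grip_force: 62.1
```

Run:
```python
from h import *
st()
```

```text
t 15.75 tcp [ 0.5187 -0.084   0.109 ] q [-0.89  1.23  0.69  1.69  0.57  1.42 -1.2 ] F [-2.   6.7  3.2] gap 0.0345 grip 62.1
rel dial: out 19.2 back -1.1 up 1.0 mm
[[0.303, 0.927, -0.221], [-0.072, -0.209, -0.975], [-0.95, 0.311, 0.003]]
phi [-2.700e-01  1.000e-02 -7.188e+01] T axis 0.17 F out 6.1
```

Hand at 123° with no drop yet, which fits the lost motion. Continue.

>>> apply_moves:
  hand: [1,1,1,1,1,1,1,1,1,1]
  slide:
    - [0,0,0.01]
    - [0,0,0.02]
    - [0,0,0.02]
    - [0,0,0.02]
    - [0,0,0.02]
    - [0,0,0.02]
    - [0,0,0.02]
    - [0,0,0.02]
    - [0,0,0.02]
    - [0,0,0.02]
  rot:
    - [0,0,0.1]
    - [0,0,0.2]
    - [0,0,0.3]
    - [0,0,0.4]
    - [0,0,0.5]
    - [0,0,0.6]
    - [0,0,0.7]
    - [0,0,0.8]
    - [0,0,0.8]
    - [0,0,0.8]

```text
time: 17.0
tool_pos: [0.5181, -0.0861, 0.1091]
tool_rot: [0.54, 0.626, 0.326, -0.459]
contact_force: [-3.5, -5.9, -0.5]
finger_gap: 0.0352
grip_force: 61.0
```

>>> apply_moves:
  hand: [1,1,1,1,1,1,1,1,1,1]
  slide:
    - [0,0,0]
    - [0,0,0]
    - [0,0,0]
    - [0,0,0]
    - [0,0,0]
    - [0,0,0]
    - [0,0,0]
    - [0,0,0]
    - [0,0,0]
    - [0,0,0]
  rot:
    - [0,0,0.1]
    - [0,0,0.2]
    - [0,0,0.3]
    - [0,0,0.4]
    - [0,0,0.5]
    - [0,0,0.6]
    - [0,0,0.7]
    - [0,0,0.8]
    - [0,0,0.8]
    - [0,0,0.8]

```text
time: 18.25
tool_pos: [0.5181, -0.0861, 0.109]
tool_rot: [0.556, 0.637, 0.304, -0.44]
contact_force: [-3.6, -4.9, -0.2]
finger_gap: 0.0346
grip_force: 61.0
```

Run:
```python
from h import *
st()
```

```text
t 18.25 tcp [ 0.5181 -0.0861  0.109 ] q [-0.91  1.25  0.72  1.7   0.54  1.41 -1.32] F [-3.6 -4.9 -0.2] gap 0.0346 grip 61.0
rel dial: out 17.1 back -1.3 up 1.0 mm
[[0.428, 0.876, -0.222], [-0.101, -0.198, -0.975], [-0.898, 0.44, 0.004]]
phi [ -0.25  -0.07 -63.91] T axis 0.01 F out -5.6
```

The pin dropped: the tool moved in about 2 mm and the spring now pulls inward. I follow it home, then let go.

>>> apply_moves:
  hand: [1,1,1,1,1,1,1,1,1,1]
  slide:
    - [0,0,0.02]
    - [0,0,0.04]
    - [0,0,0.06]
    - [0,0,0.08]
    - [0,0,0.1]
    - [0,0,0.1]
    - [0,0,0.1]
    - [0,0,0.1]
    - [0,0,0.1]
    - [0,0,0.1]
  rot:
    - [0,0,0]
    - [0,0,0]
    - [0,0,0]
    - [0,0,0]
    - [0,0,0]
    - [0,0,0]
    - [0,0,0]
    - [0,0,0]
    - [0,0,0]
    - [0,0,0]

```text
time: 19.5
tool_pos: [0.5177, -0.0882, 0.1089]
tool_rot: [0.556, 0.637, 0.305, -0.439]
contact_force: [-5.9, 13.1, 3.7]
finger_gap: 0.0349
grip_force: 62.7
```

Run:
```python
from h import *
st()
```

```text
t 19.5 tcp [ 0.5177 -0.0882  0.1089] q [-0.91  1.25  0.72  1.7   0.55  1.4  -1.32] F [-5.9 13.1  3.7] gap 0.0349 grip 62.7
rel dial: out 14.9 back -1.2 up 0.9 mm
[[0.428, 0.876, -0.22], [-0.099, -0.196, -0.975], [-0.898, 0.44, 0.003]]
phi [-2.600e-01  6.000e-02 -6.391e+01] T axis 0.08 F out 11.5
```

It is home: out 14.9 mm, against 15.0 mm at the start, with a solid stop. Release and back off slightly.

>>> apply_moves:
  hand: [0.5,0,-0.5,-1,-1,-1,-1,-1,-1,-1]
  slide:
    - [0,0,-0.04]
    - [0,0,-0.06]
    - [0,0,-0.06]
    - [0,0,-0.06]
    - [0,0,-0.06]
    - [0,0,-0.06]
    - [0,0,-0.06]
    - [0,0,-0.1]
    - [0,0,-0.2]
    - [0,0,-0.25]
  rot:
    - [0,0,0]
    - [0,0,0]
    - [0,0,0]
    - [0,0,0]
    - [0,0,0]
    - [0,0,0]
    - [0,0,0]
    - [0,0,0]
    - [0,0,0]
    - [0,0,0]

```text
time: 20.75
tool_pos: [0.5201, -0.0792, 0.1088]
tool_rot: [0.556, 0.637, 0.305, -0.439]
contact_force: [-0.7, -0.7, -0.7]
finger_gap: 0.0856
grip_force: 0.0
```

>>> apply_moves:
  hand: [-1,-1,-1,-1,-1,-1,-1,-1,-1,-1]
  slide:
    - [0,0,0]
    - [0,0,0]
    - [0,0,0]
    - [0,0,0]
    - [0,0,0]
    - [0,0,0]
    - [0,0,0]
    - [0,0,0]
    - [0,0,0]
    - [0,0,0]
  rot:
    - [0,0,-0.7]
    - [0,0,-1.4]
    - [0,0,-2.1]
    - [0,0,-2.8]
    - [0,0,-3.5]
    - [0,0,-4.2]
    - [0,0,-5.2]
    - [0,0,-5.2]
    - [0,0,-5.2]
    - [0,0,-5.2]

```text
time: 22.0
tool_pos: [0.5199, -0.0796, 0.1088]
tool_rot: [-0.443, -0.552, -0.44, 0.553]
contact_force: [1.2, -0.5, 0.1]
finger_gap: 0.0855
grip_force: 0.0
```

Run:
```python
from h import *
st()
w=snap('wrist')
cv2.imwrite('pics/v5.png',cv2.convertScaleAbs(w['pixels'],alpha=1.1,beta=10)[:,:,::-1])
```

```text
t 22.0 tcp [ 0.5199 -0.0796  0.1088] q [-0.85  1.19  0.61  1.69  0.62  1.47 -0.93] F [ 1.2 -0.5  0.1] gap 0.0855 grip 0.0
rel dial: out 23.9 back -1.0 up 0.8 mm
[[0.002, 0.975, -0.221], [-0.004, -0.221, -0.975], [-1.0, 0.002, 0.003]]
phi [-2.800e-01 -3.000e-02 -8.986e+01] T axis -0.02 F out -0.2
```

View pics/v5.png

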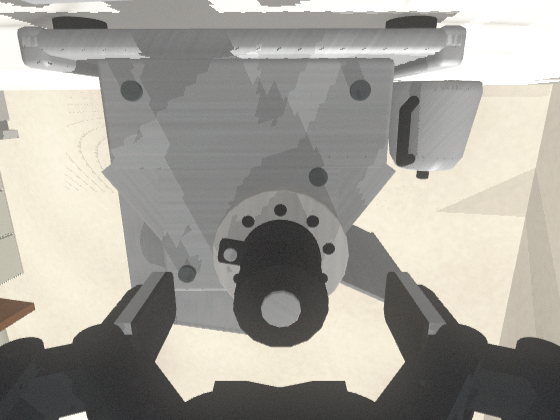

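The wrist view shows the ear at (230,253), pointing to the front just below level. The hole straight down is at (280,210) and the next one at (249,222), so the ear is on the third hole. I'll compare the knob's end with the first picture to confirm it is home.

Run:
```python
from h import *
w=snap('wrist');g=cv2.cvtColor(w['pixels'],cv2.COLOR_RGB2GRAY)
m=np.zeros_like(g);m[285:335,255:308]=(g[285:335,255:308]>70)
k,l,st_,c=cv2.connectedComponentsWithStats(m);i=1+st_[1:,4].argmax();print(st_[i],c[i])
def pl(u,v,o):
    C,d=ray(w,u,v);P=C+d*((o-(C-D)@U)/(d@U));e=P-D;return np.round(1e3*np.array([e@X,e[2]]),1)
print('first picture disc was area 1159, at .046:',end=' ')
for o in (.046,.051): print(o,pl(*c[i],o))
e=pl(230,254,.0065);print('ear pin head',e,'deg below front level',np.degrees(np.arctan2(-(e[1]-.5),-(e[0]-1.4))),'radius',np.hypot(e[0]-1.4,e[1]-.5))
delta(D+U*.024+Z*.16,level(-90))
```

```text
[ 261  290   40   38 1168] [280.4760274  308.73373288]
first picture disc was area 1159, at .046: 0.046 [1.  2.5]
0.051 [ 1.  -0.6]
ear pin head [-23.2  -2.8] deg below front level 7.640406761026755 radius 24.820354550247664
slide [-3.98  0.03  0.01] rot [ 0.03  0.04 -0.02]
```

The end disc is the same size and height as at the start, so the pin is fully home. The ear is about 8–10° below level, as it should be. I'll lift clear.

>>> apply_moves:
  hand: [-1,-1,-1,-1,-1,-1,-1,-1,-1,-1]
  slide:
    - [-0.4,0,0]
    - [-0.8,0,0]
    - [-1.2,0,0]
    - [-1.6,0,0]
    - [-2,0,0]
    - [-2.4,0,0]
    - [-2.8,0,0]
    - [-3.2,0,0]
    - [-3.6,0,0]
    - [-4,0,0]
  rot:
    - [0,0,0]
    - [0,0,0]
    - [0,0,0]
    - [0,0,0]
    - [0,0,0]
    - [0,0,0]
    - [0,0,0]
    - [0,0,0]
    - [0,0,0]
    - [0,0,0]

```text
time: 23.35
tool_pos: [0.5198, -0.0791, 0.2699]
tool_rot: [-0.442, -0.552, -0.44, 0.553]
contact_force: [-0.2, 0.0, 0.6]
finger_gap: 0.0854
grip_force: 0.0
```

>>> apply_moves:
  hand: [-1,-1,-1,-1,-1,-1,-1,-1,-1,-1]
  slide:
    - [0,0,0]
    - [0,0,0]
    - [0,0,0]
    - [0,0,0]
    - [0,0,0]
    - [0,0,0]
    - [0,0,0]
    - [0,0,0]
    - [0,0,0]
    - [0,0,0]
  rot:
    - [0,0,0]
    - [0,0,0]
    - [0,0,0]
    - [0,0,0]
    - [0,0,0]
    - [0,0,0]
    - [0,0,0]
    - [0,0,0]
    - [0,0,0]
    - [0,0,0]

```text
time: 24.6
tool_pos: [0.5198, -0.0791, 0.2688]
tool_rot: [-0.442, -0.552, -0.44, 0.553]
contact_force: [-0.2, 0.1, -0.7]
finger_gap: 0.0852
grip_force: 0.0
```

Run:
```python
from h import *
st();print(r.sign_off())
```

```text
t 24.6 tcp [ 0.5198 -0.0791  0.2688] q [-0.92  0.93  0.72  1.76  0.74  1.57 -0.78] F [-0.2  0.1 -0.7] gap 0.0852 grip 0.0
rel dial: out 24.3 back -1.2 up 160.8 mm
[[0.001, 0.975, -0.221], [-0.003, -0.221, -0.975], [-1.0, 0.001, 0.003]]
phi [-2.700e-01 -3.000e-02 -8.992e+01] T axis -0.01 F out 0.0
the job is handed in; nothing more can be done
None
```

The dial is three notches thinner with the pin home, by the wrist-camera pictures and where the tool came to rest; the knob is released, the arm is clear, and I handed the job in at 24.6 s (no verdict was returned).

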